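# Lock the test fixture on its slide rail

### The job

Lock the grey test fixture on its aluminium slide rail: push the upright peg on the brass disc round until the disc's slot lines up with the locking bar, then push the bar by its end plate through the slot until its nose is fully home against the end of the fixture's pocket. The bar only slides, so never lift it out of its channel; leave the loose things on the bench where they are, and finish clear of everything.

Things in the scene. Friction and masses are not known exactly. Their poses are not given: they have to be found in the camera images.
- rail: Fixed aluminium slide rail with disc lock and grey test fixture, 345 mm long. Origin on the bench under the disc's vertical axis; z up; +x is the way the bar travels, from the channel (x -240 to -42 mm) through the disc (-38 to +38) into the fixture (+42 to +95, 70 wide, 45 tall). The bar's floor is 20 mm above the bench. Mounting lugs reach 46 mm to the sides, 7 mm high. Does not move.
- channel (a point): Centre of the channel's floor at its open rear end, 240 mm behind the disc's axis, 20 mm above the bench. The channel's two side walls are 19 mm apart (31 mm over their outsides) and only 10 mm high: their tops are 30 mm above the bench, and the channel is open above.
- pocket (a point): Foot of the end wall of the pocket in the grey fixture, 65 mm beyond the disc's axis and 20 mm above the bench: the bar's nose touches it when home. The pocket is 19 mm wide and open above; the fixture's side blocks are 42 mm tall.
- disc (a joint): Angle (rad, anticlockwise from above) of the slotted brass disc, 76 mm diameter, top 44 mm above the bench. The slot, 20 mm wide, crosses the whole disc, open above; at 0 and at pi it lines up with the bar, either will do. Starts at 0.6 to 2.54. No stops; stays where left (friction 0.08 N m, some 3 N at the peg). A bar pushed into a slot less than 0.1 rad off swings the disc true.
- lug (a point): Centre of the top of the black peg on the disc: 14 mm diameter, from the disc's top (44 mm above the bench) to 78 mm above the bench, 25 mm from the disc's axis, at right angles to the slot: at joint angle a it lies in the direction a + pi/2 from the rail's +x. The point's x axis runs along the slot.
- bar: Loose steel locking bar, about 0.4 kg, in the channel: 150 mm long, 16 wide, 20 tall, its +x end (the nose) rounded. Origin at the middle of its underside. It starts with the nose 48 to 75 mm before the disc's axis and is home with its origin 10 mm before the axis (x = -10 mm in the rail's frame). Slides under 1 to 5 N.
- bar_plate (a point): Centre of the back face of the bar's end plate, the face to push on along the rail's +x. It lies 75 mm behind the bar's origin, 53 mm above the bench. The plate is 10 mm thick, 40 wide, from 34 to 72 mm above the bench.
- relay: Bystander, to be left alone: orange plug-in relay, 28 x 28 x 36 tall mm, on the bench; origin at its underside's centre. Stands beside the rail.
- heatsink: Bystander, to be left alone: finned aluminium heat sink, 50 x 40 x 25 tall mm, on the bench; origin at its underside's centre. Stands beside the rail.
- shroud: Bystander, to be left alone: black plastic fan shroud, square frame 80 x 80 x 25 tall mm, on the bench; origin at its underside's centre. Stands beside the rail.
- driver: Bystander, to be left alone: screwdriver lying flat, under 40 high and about 200 long mm, on the bench; origin at its underside's centre.
- bottle: Bystander, to be left alone: small closed bottle, 36 diameter, 85 tall mm, on the bench; origin at its underside's centre.
- collar: Bystander, to be left alone: dark steel shaft collar, 44 diameter, 14 tall mm, on the bench; origin at its underside's centre.
Things that resemble listed ones, but are neither listed nor needed, are in the scene too. There is more than one size of the bar; the one meant has the size given above.

How it is judged:
By the outcome, as a careful person would: the job done as asked, in the order asked, and still so for the second after the job is handed in, with the robot touching nothing.
It also fails if it takes over 54 s, if anything falls off the work surface, if the arm or the gripper's body presses on something with over 40 N, if the wrist force passes 120 N, or if a joint passes its speed limit or range.

### The arm

A 6-joint arm with a two-finger parallel gripper is mounted at the origin on the work surface. World frame = base frame: x ahead of the robot, y to its left, z up, the work surface at z = 0. Lengths are in m, angles in rad, forces in N, time in s.
With the tool pointing down it reaches from about 0.425 to 0.95 m from the base axis. Payload 3.5 kg.
Tool frame: the origin (TCP) lies midway between the tips of the shut fingers; the grasp point (between the pads) lies ctrl.grasp_offset behind it (ctrl.grasp_offset is the distance from the TCP to the grasp point, in m); x points along the fingers, y is the direction in which the jaws open and shut, and the axes are right-handed (so a half turn about x gives the same grasp; the last joint's range is limited). The gripper opens to 85 mm and grips with 20 to 120 N. Pads are 22 mm wide; open, the fingers measure 114 mm over their backs; the gripper's body (76 mm by 85 mm) begins 54 mm behind the grasp point. The pads swing forward as they close: fully open they stand 13 mm farther back than shut.
Start: joints at [1.012, 0.286, 1.577, -0, 1.279, -0.15], TCP at [0.268, 0.619, 0.231] pointing down, gripper open.
Joint ranges: [-2.77, 2.77], [-0.9, 2.22], [0.21, 2.48], [-1.53, 4.67], [0.24, 2.81], [-2.84, 2.84]. Speed limits (rad/s): [2.79, 2.79, 3.14, 3.14, 3.14, 3.14].

### API

Orientations are given as a unit quaternion [x, y, z, w].
In Python, from plant import readout, read_camera, sign_off, ctrl gives the robot as it stands.
- The arm moves only by the tool drive_tool, never from a script. Its argument "steps" is a list of rows, each a list of 5 numbers: the shift along the tool's x, y, z in cm, then the turn about the tool's x in degrees, then the opening, from 0 (shut) to 1 (fully open). A call has 1 to 10 rows; each row shifts and turns the commanded pose from where the row before left it, along the tool's axes as they then stand; what a row does not reach is not made up. A row lasts 1/10 s, in which the tool goes at most 50 mm and 8.59 degrees, less where a joint would pass 70% of its speed; a pose out of reach is approached as far as the arm can. A call is refused whole if a number of a shift passes 5 or a number of a turn 8.59, either way. A call with a gripper value outside its range is refused whole. The fingers move at their own pace and stop on an object; "force" is the grip in N (left out, the last holds). Time passes only in rows, so rows that do not move let the fingers close. It gives the time, the measured TCP pose, the force and the opening at its end, in the units of the state.
- readout.get_state(): the state, without advancing time (a new reading comes with each control period).
- read_camera(name): name is "side" or "top"; returns a dict with "frame" (400x640x3 uint8, red, green, blue), "vertical_fov" (degrees; the focal length in pixels is half the picture's height over the tangent of half this angle, whatever the lens; pixels are square), "cx", "cy" (the principal point, pixels), "eye" and "orientation" of the camera in the world. Camera axes: x right, y up, looking along -z (the intrinsics and any distortion apply to the point x, -y, -z); pixel columns grow to the right and rows downward; lengths in m; the calibration is good to about 2 mm. A picture is of the moment at which its call begins. There is no depth.
- sign_off(): hands the job in, once; it reports no verdict.
The state is a dict: "time": time; "qpos": joint angles; "dq": joint speeds; "joint_efforts": joint torques, N m; "eef_pos": TCP position; "tcp_rot": TCP orientation; "contact_force": force on the tool from outside, world axes, zero at the start; "wrist_torque": the same for the moment, N m; "opening": opening from 0.0 (shut) to 1.0 (fully open).
Only numpy, scipy, OpenCV 4.12 (cv2) and the standard library are available. Lean on these libraries where they do the work, as an engineer would, in place of code of your own. Each camera call takes 0.05 s, during which the arm holds its last target. There are 200 camera calls.

## Working session

There is one attempt and no reset: what is moved stays moved. The work goes in short steps, Python scripts to look and compute and a tool call to move; the robot and the scene stay as the last step left them, time stands still between calls to the robot, and variables do not carry over. Pictures are saved under pics/ and viewed, about 8 in all and at most 12, crops included, and the job is handed in when it is done.

Besides the shell and the picture viewer there is one more tool, called after ">>>" as name(argument=value, ...) on one line, values as JSON. drive_tool: Moves the arm, as the interface text tells. Its arguments: {"type":"object","properties":{"steps":{"type":"array","items":{"type":"array","items":{"type":"number"}}},"force":{"type":"number"}},"required":["steps"]}

```bash
mkdir -p pics
python3 - <<'E'
from plant import readout, read_camera, ctrl
import cv2
print(readout.get_state()); print(ctrl, ctrl.grasp_offset)
for n in("top","side"):
    c=read_camera(n); print({k:v for k,v in c.items() if k!="frame"})
    cv2.imwrite(f"pics/{n}0.png",c["frame"][:,:,::-1])
E
```

```text
{'time': 0.0, 'qpos': array([ 1.01201792e+00,  2.87179334e-01,  1.57818483e+00, -1.53807374e-05,
        1.27859368e+00, -1.50014288e-01]), 'dq': array([-5.34407058e-04,  7.60469581e-06, -6.79381548e-06, -1.27665934e-03,
        2.34946426e-05,  1.17611499e-03]), 'joint_efforts': array([ 2.57247839e-04, -4.05978835e+01, -2.92625982e+01, -1.87757005e-04,
        5.92860568e-03,  3.75345461e-07]), 'eef_pos': array([0.26792755, 0.61882959, 0.22993383]), 'tcp_rot': array([ 0.14272819,  0.69267462, -0.14430031,  0.69210401]), 'contact_force': array([ 0.60199157, -0.47105777, -0.63104911]), 'wrist_torque': array([ 0.02815343, -0.08103539,  0.01961206]), 'opening': 0.9954539558743054}
<Robot object at 0x7f3cb5dffa10> 0.0187
{'vertical_fov': 46.72250957836082, 'cx': 315.50990678991195, 'cy': 192.51023793285952, 'eye': array([ 0.4626912 , -0.00295337,  1.22173467]), 'orientation': array([-0.02772812,  0.02180015,  0.71403618, -0.69921974])}
{'vertical_fov': 46.11694787763374, 'cx': 320.5308903170155, 'cy': 206.01644521654225, 'eye': array([0.40019731, 0.8711019 , 0.98822369]), 'orientation': array([-0.02788583,  0.37712072,  0.92358751, -0.06315413])}
```

View pics/top0.png

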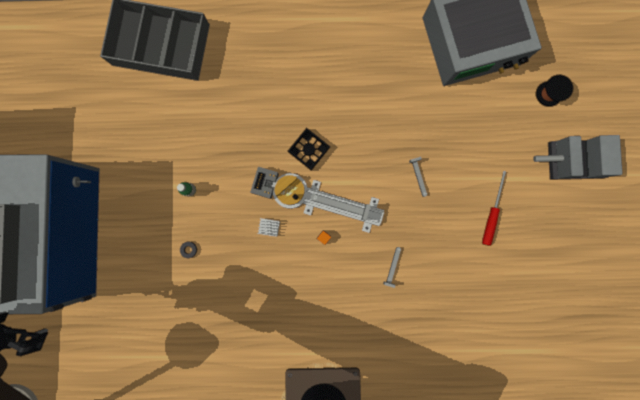

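View pics/side0.png

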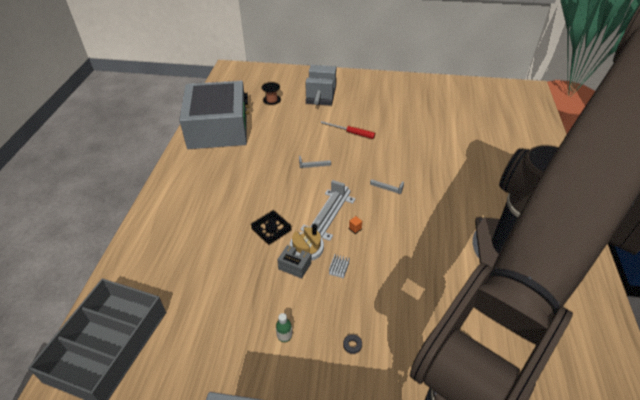

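The top view shows the rail running from fixture (265,182) through the disc (291,190) to the channel end at about (375,213). 

What could be taken for the bar:
- the bar in the channel, with its end plate at about (375,213): the one meant
- a loose T-bar at (420,176)
- a loose T-bar at (394,267)
- a grey vice-like block with a rod at (580,157)

Next is a close crop to check that choice.

```bash
cat > h.py <<'E'
import numpy as np, cv2
from scipy.spatial.transform import Rotation as R
from plant import readout, read_camera
def cam(n):
    c=read_camera(n); c["f"]=200/np.tan(np.radians(c["vertical_fov"]/2)); c["R"]=R.from_quat(c["orientation"]).as_matrix(); return c
def proj(c,P):
    p=(np.atleast_2d(P)-c["eye"])@c["R"]
    return np.c_[c["cx"]+c["f"]*p[:,0]/-p[:,2], c["cy"]-c["f"]*p[:,1]/-p[:,2]]
def unproj(c,uv,z):
    uv=np.atleast_2d(uv).astype(float); d=np.c_[(uv[:,0]-c["cx"])/c["f"],-(uv[:,1]-c["cy"])/c["f"],-np.ones(len(uv))]@c["R"].T
    return c["eye"]+d*((z-c["eye"][2])/d[:,2])[:,None]
def crop(c,x0,y0,w,h,s,fn,pts=None):
    im=cv2.resize(c["frame"][y0:y0+h,x0:x0+w,::-1],None,fx=s,fy=s,interpolation=cv2.INTER_CUBIC)
    if pts is not None:
        for u,v in pts: cv2.drawMarker(im,(int((u-x0+.5)*s),int((v-y0+.5)*s)),(255,0,255),0,8,1)
    cv2.imwrite(fn,im); return im
E
python3 - <<'E'
from h import *
a=crop(cam("top"),240,150,160,96,5,"pics/a.png"); b=crop(cam("side"),240,170,130,110,6,"pics/b.png")
E
```

```text
(no output)
```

View pics/a.png

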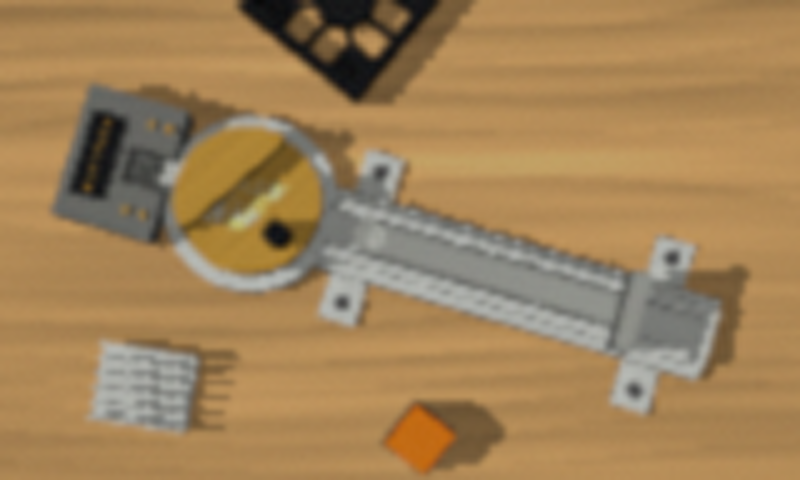

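View pics/b.png

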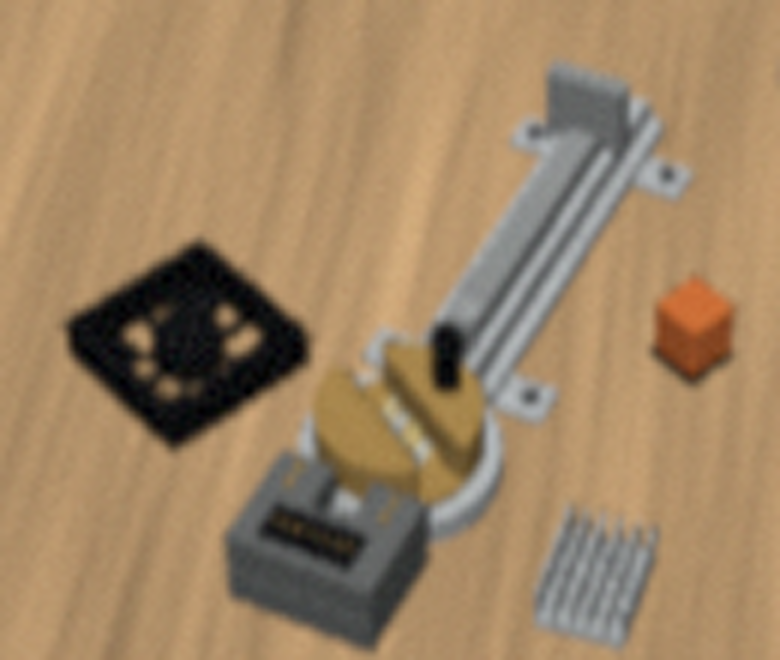

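```bash
cat > fit.py <<'E'
from h import *
from scipy.optimize import least_squares
T,S=cam("top"),cam("side")
ct=lambda x,y:((x+.5)/5-.5+240,(y+.5)/5-.5+150); cs=lambda x,y:((x+.5)/6-.5+240,(y+.5)/6-.5+170)
obs=[(T,ct(247,197),(0,0,44)),(T,ct(93,85),(95,-35,45)),(T,ct(192,110),(42,-35,45)),(T,ct(157,243),(42,35,45)),(T,ct(52,213),(95,35,45)),
(T,ct(720,300),(-240,-15.5,30)),(T,ct(703,378),(-240,15.5,30)),
(S,cs(228,540),(95,-35,45)),(S,cs(370,590),(95,35,45)),(S,cs(430,515),(42,35,45)),(S,cs(300,455),(42,-35,45))]
def W(p,q):
    c,s=np.cos(p[2]),np.sin(p[2]); q=np.array(q)/1000; return np.array([p[0]+c*q[0]-s*q[1],p[1]+s*q[0]+c*q[1],q[2]])
f=lambda p:np.concatenate([proj(c,W(p,q))[0]-uv for c,uv,q in obs])
d=unproj(T,ct(247,197),.044)[0]; e=unproj(T,ct(711,339),.03)[0]; v=d-e
r=least_squares(f,[d[0],d[1],np.arctan2(v[1],v[0])],loss="soft_l1"); p=r.x
if __name__=="__main__":
    print(p, np.hypot(*v[:2])); print(f(p).reshape(-1,2).round(1))
    loc=lambda c,uv,z:(np.array([[np.cos(p[2]),np.sin(p[2])],[-np.sin(p[2]),np.cos(p[2])]])@(unproj(c,uv,z)[0][:2]-p[:2])*1000).round(1)
    for nm,c,uv,z in [("peg",T,ct(280,235),.078),("pegS",S,cs(446,330),.078),("slot1",T,ct(290,145),.044),("slot2",T,ct(203,222),.044),
      ("plateTop a",T,ct(630,278),.072),("plateTop b",T,ct(613,345),.072),("plS l",S,cs(553,64),.072),("plS r",S,cs(627,90),.072),
      ("relay",T,ct(420,437),.036),("heats",T,ct(147,385),.025),("shroud bottom corner",T,ct(358,100),.025)]: print(nm,loc(c,uv,z))
    print("far end",W(p,(-240,0,20)),"pocket",W(p,(65,0,20)))
E
python3 fit.py
```

```text
[0.55356629 0.07182461 1.27079164] 0.24845136463715387
[[ 0.7  0.9]
 [-0.3 -0. ]
 [-0.3  0.6]
 [-1.   0.3]
 [ 0.1  0.6]
 [-2.3  0.5]
 [-2.1 -3.5]
 [-0.5 -1.9]
 [ 0.5 -0.9]
 [-0.2 -3.5]
 [-2.7 -2.3]]
peg [-21.6  13.9]
pegS [-19.7  14. ]
slot1 [-11.4 -33.3]
slot2 [20.3 16.8]
plateTop a [-194.2  -13.7]
plateTop b [-195.1   20.6]
plS l [-201.7  -16.5]
plS r [-199.8   23. ]
relay [-116.2   91.4]
heats [ 26.4 104.9]
shroud bottom corner [-37.4 -67.2]
far end [ 0.48264037 -0.15745582  0.02      ] pocket [0.5727754  0.13392139 0.02      ]
```

```bash
cat > reg.py <<'E'
from fit import *
from scipy.optimize import minimize
from scipy.ndimage import map_coordinates
def seg(a,b,n=40): return np.linspace(a,b,n)
def model():
    t=np.linspace(0,2*np.pi,100)
    L=[]
    F=[(95,-35,45),(42,-35,45),(42,35,45),(95,35,45)]
    for i in range(4): L.append(seg(F[i],F[(i+1)%4]))
    for y in(-15.5,15.5): L.append(seg((-185,y,30),(-50,y,30)))
    L.append(np.c_[38*np.cos(t),38*np.sin(t),44+0*t])
    return np.vstack(L)
M=model()
def place(p,M):
    c,s=np.cos(p[2]),np.sin(p[2]); q=M/1000; return np.c_[p[0]+c*q[:,0]-s*q[:,1],p[1]+s*q[:,0]+c*q[:,1],q[:,2]]
def grad(c):
    g=cv2.GaussianBlur(c["frame"],(0,0),1.0).astype(float)
    m=sum(np.hypot(cv2.Sobel(g[:,:,k],cv2.CV_64F,1,0),cv2.Sobel(g[:,:,k],cv2.CV_64F,0,1)) for k in range(3)); return np.minimum(m,150)
def reg(cs,p0):
    G=[grad(c) for c in cs]
    def cost(p):
        return -sum(map_coordinates(g,proj(c,place(p,M))[:,::-1].T,order=1).mean() for c,g in zip(cs,G))
    best=None
    for dx in np.linspace(-.008,.008,5):
      for dy in np.linspace(-.008,.008,5):
        for da in (-.04,-.02,0,.02,.04):
          q=np.array([p0[0]+dx,p0[1]+dy,p0[2]+da]); v=cost(q)
          if best is None or v<best[0]: best=(v,q)
    r=minimize(cost,best[1],method="Nelder-Mead",options=dict(initial_simplex=[best[1]]+[best[1]+d for d in np.diag([.004,.004,.02])]))
    return r.x,r.fun
if __name__=="__main__":
    for nm,c in(("T",[T]),("S",[S]),("TS",[T,S])): q=reg(c,p); print(nm,q)
    a=crop(T,240,150,160,96,5,"pics/a2.png",proj(T,place(q[0],M))[::3]); b=crop(S,240,170,130,110,4,"pics/b2.png",proj(S,place(q[0],M))[::3])
    a=cv2.resize(a,(640,384)); b=cv2.resize(b,(520,440))
    h=cv2.resize(b,(260,220)); 
    cv2.imwrite("pics/ab.png",np.vstack([cv2.resize(a,(520,312)),cv2.resize(b,(520,288*1))]))
E
python3 reg.py
```

```text
T (array([0.55459589, 0.07136564, 1.28376246]), np.float64(-148.2396926514276))
S (array([0.55065459, 0.07230922, 1.23371861]), np.float64(-143.92933003448877))
TS (array([0.55387044, 0.07058952, 1.28352075]), np.float64(-289.45100247671047))
```

View pics/a2.png

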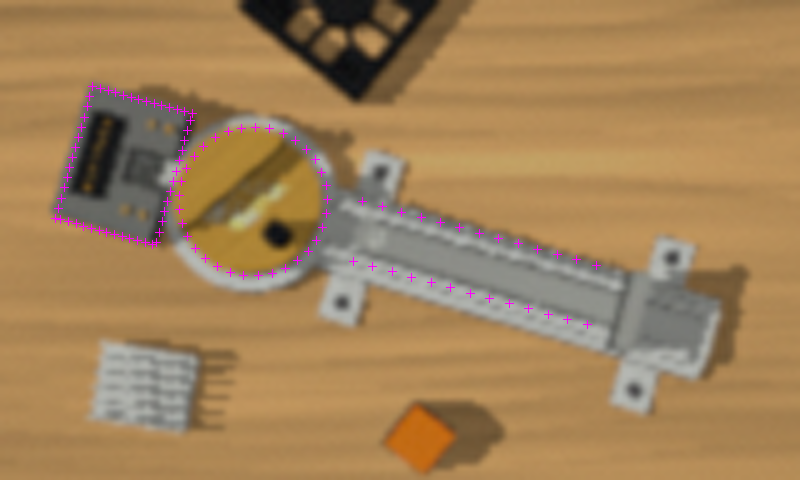

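The overlay fits the fixture and disc, but the channel edges drift from about (598,265) drawn to (598,277) real, so the yaw is off. I'll measure the channel by colour segmentation.

```bash
cat > seg.py <<'E'
from reg import *
def prof(c,p,z,xs):
    out=[]
    ys=np.arange(-45,45.1,.5)
    hsv=cv2.cvtColor(c["frame"],cv2.COLOR_RGB2HSV).astype(float)
    for x in xs:
        uv=proj(c,place(p,np.c_[0*ys+x,ys,0*ys+z]))
        s=map_coordinates(hsv[:,:,1],uv[:,::-1].T,order=1)
        k=np.where(s<70)[0]; out.append((x,ys[k[0]],ys[k[-1]]) if len(k) else (x,np.nan,np.nan))
    return np.array(out)
if __name__=="__main__":
    q=np.array([.5543,.0710,1.26])
    for c in(T,S):
        o=prof(c,q,30,list(range(-180,-60,12))+[50,60,70,80,90]); print(np.c_[o,o[:,1:].mean(1)].round(1))
    # brass disc centre
    for c in(T,S):
        h=cv2.cvtColor(c["frame"],cv2.COLOR_RGB2HSV); m=((h[...,1]>170)&(h[...,0]>15)&(h[...,0]<30)).astype(np.uint8)
        y,x=np.where(m); n,l,st,ce=cv2.connectedComponentsWithStats(m); print(st[np.argsort(-st[1:,4])[:4]+1])
E
python3 seg.py
```

```text
[[-180.   -20.    23.     1.5]
 [-168.   -19.5   23.     1.8]
 [-156.   -20.5   23.     1.2]
 [-144.   -20.    23.     1.5]
 [-132.   -20.    23.5    1.8]
 [-120.   -20.    23.5    1.8]
 [-108.   -20.5   23.5    1.5]
 [ -96.   -19.5   23.5    2. ]
 [ -84.   -20.5   23.     1.2]
 [ -72.   -20.    23.5    1.8]
 [  50.   -35.5   35.    -0.2]
 [  60.   -35.5   35.    -0.2]
 [  70.   -35.    35.     0. ]
 [  80.   -34.5   34.5    0. ]
 [  90.   -35.    35.     0. ]]
[[-180.   -30.5   45.     7.2]
 [-168.   -15.    33.5    9.2]
 [-156.   -15.    34.     9.5]
 [-144.   -14.5   33.5    9.5]
 [-132.   -15.    33.5    9.2]
 [-120.   -15.    34.     9.5]
 [-108.   -15.    34.     9.5]
 [ -96.   -15.    34.     9.5]
 [ -84.   -14.5   34.     9.8]
 [ -72.   -14.5   33.5    9.5]
 [  50.   -39.    45.     3. ]
 [  60.   -39.    44.     2.5]
 [  70.   -39.    45.     3. ]
 [  80.   -38.5   45.     3.2]
 [  90.   -37.5   45.     3.8]]
[[276 177  27  27 428]
 [500  68   3   5  12]
 [514  65   4   4  10]]
[[616 262   1   1   1]
 [626 290   1   1   1]
 [627 293   1   1   1]
 [636 292   1   1   1]]
```

Run:
```python
from seg import *
st=readout.get_state(); A=R.from_quat(st["tcp_rot"]).as_matrix(); print(A.round(3)); print("yaw of tool y,z",np.degrees(np.arctan2(A[1,1:],A[0,1:])), "rail", np.degrees(1.26))
q=np.array([.5543,.0710,1.26])
L=lambda c,uv,z:(unproj(c,uv,z)[0][:2]-q[:2])@np.array([[np.cos(q[2]),-np.sin(q[2])],[np.sin(q[2]),np.cos(q[2])]])*1000
print("disc centre local",L(T,(289,190),.044))
print("peg",L(T,ct(280,235),.078),L(S,cs(446,330),.078))
print("plate back edge T",L(T,ct(648,283),.072),L(T,ct(630,352),.072),"front",L(T,ct(628,275),.072),L(T,ct(612,345),.072),"S",L(S,cs(558,62),.072),L(S,cs(628,84),.072))
# x-profiles through the fixture and along the bar top / plate top
for c,nm in((T,"T"),(S,"S")):
  xs=np.arange(-225,-165,3.); uv=proj(c,place(q,np.c_[xs,0*xs,0*xs+72])); g=c["frame"].mean(2); print(nm,[*zip(xs.astype(int),map_coordinates(g,uv[:,::-1].T,order=1).astype(int))])
  xs=np.arange(30,110,2.); hs=cv2.cvtColor(c["frame"],cv2.COLOR_RGB2HSV)[...,1].astype(float)
  uv=proj(c,place(q,np.c_[xs,0*xs+25,0*xs+45])); s=map_coordinates(hs,uv[:,::-1].T,order=1); print(nm,"fixture x",xs[s<70][[0,-1]])
```

```text
[[-0.     0.398  0.918]
 [ 0.     0.918 -0.398]
 [-1.     0.    -0.   ]]
yaw of tool y,z [ 66.57579206 -23.42420793] rail 72.19268218648372
disc centre local [2.15438442 1.74393749]
peg [-21.16880643  14.57439784] [-19.29305272  14.74998656]
plate back edge T [-202.76851457  -15.01668519] [-203.74935399   20.36701205] front [-192.15717061  -15.9986822 ] [-194.24654938   19.59019673] S [-203.32017577  -16.11101984] [-203.55792378   20.5542662 ]
T [(np.int64(-225), np.int64(119)), (np.int64(-222), np.int64(119)), (np.int64(-219), np.int64(120)), (np.int64(-216), np.int64(119)), (np.int64(-213), np.int64(119)), (np.int64(-210), np.int64(120)), (np.int64(-207), np.int64(121)), (np.int64(-204), np.int64(131)), (np.int64(-201), np.int64(138)), (np.int64(-198), np.int64(137)), (np.int64(-195), np.int64(120)), (np.int64(-192), np.int64(113)), (np.int64(-189), np.int64(136)), (np.int64(-186), np.int64(143)), (np.int64(-183), np.int64(143)), (np.int64(-180), np.int64(142)), (np.int64(-177), np.int64(142)), (np.int64(-174), np.int64(142)), (np.int64(-171), np.int64(143)), (np.int64(-168), np.int64(143))]
T fixture x [32. 96.]
S [(np.int64(-225), np.int64(137)), (np.int64(-222), np.int64(139)), (np.int64(-219), np.int64(140)), (np.int64(-216), np.int64(142)), (np.int64(-213), np.int64(142)), (np.int64(-210), np.int64(143)), (np.int64(-207), np.int64(142)), (np.int64(-204), np.int64(141)), (np.int64(-201), np.int64(140)), (np.int64(-198), np.int64(134)), (np.int64(-195), np.int64(121)), (np.int64(-192), np.int64(108)), (np.int64(-189), np.int64(102)), (np.int64(-186), np.int64(98)), (np.int64(-183), np.int64(99)), (np.int64(-180), np.int64(98)), (np.int64(-177), np.int64(97)), (np.int64(-174), np.int64(98)), (np.int64(-171), np.int64(99)), (np.int64(-168), np.int64(97))]
S fixture x [ 50. 108.]
```

Consistent across both cameras: rail origin about (0.553, 0.072), yaw 1.26. In the rail frame the peg is at (-22,13), 25.6 mm from the axis (25 given), so a≈1.0. The plate back is at about x=-205, within its allowed range. The bar in the channel is the one meant. Now moving behind the peg with the fingers shut.

>>> drive_tool(steps=[[0,0,0,-5.6,0],[0,-3.49,3,0,0],[0,-3.49,3,0,0],[0,-3.49,3,0,0],[0,-3.49,3,0,0],[0,-3.49,3,0,0],[0,-3.49,3,0,0],[0,-3.49,3,0,0],[0,-3.49,3,0,0],[0,-3.49,3,0,0]], force=60)

```text
time: 1.6
eef_pos: [0.4296, 0.236, 0.2318]
tcp_rot: [0.11, 0.698, -0.109, 0.699]
contact_force: [1.0, 0.2, 0.1]
opening: -0.002
```

>>> drive_tool(steps=[[0,-3.49,3,0,0],[0,-3.49,3,0,0],[0,-3.49,3,0,0],[0,-3.49,3,0,0],[0,-3.44,2.9,0,0],[0,0,0,0,0],[0,0,0,0,0]])

```text
time: 2.3
eef_pos: [0.5178, 0.0258, 0.2313]
tcp_rot: [0.111, 0.699, -0.11, 0.698]
contact_force: [0.4, 0.1, -0.8]
opening: 0.001
```

```bash
cat > loc.py <<'E'
from h import *
Q=np.array([.5532,.0724,1.26]); RT=np.array([[np.cos(Q[2]),-np.sin(Q[2])],[np.sin(Q[2]),np.cos(Q[2])]])
def where():
    st=readout.get_state(); A=R.from_quat(st["tcp_rot"]).as_matrix()
    print("t",round(st["time"],2),"rail-frame mm",((st["eef_pos"][:2]-Q[:2])@RT*1000).round(1),"z",(st["eef_pos"][2]*1000).round(1),"yaw err deg",round(np.degrees(np.arctan2(A[1,1],A[0,1])-Q[2]),2),"F",st["contact_force"].round(1),"open",round(st["opening"],3))
if __name__=="__main__": where()
E
python3 loc.py
```

```text
t 2.3 rail-frame mm [-55.2  19.4] z 231.3 yaw err deg -0.15 F [ 0.4  0.1 -0.8] open 0.001
```

>>> drive_tool(steps=[[4,0,0,0,0],[4,0,0,0,0],[4,0,0,0,0],[3,0,0,0,0],[1.5,0,0,0,0],[1,0,0,0,0],[0,0,0,0,0],[0,0,0,0,0]])

```text
time: 3.1
eef_pos: [0.5184, 0.0271, 0.0573]
tcp_rot: [0.109, 0.698, -0.109, 0.699]
contact_force: [-0.2, -0.5, 0.8]
opening: -0.002
```

Run:
```python
from loc import *
where()
a=crop(cam("top"),255,150,80,64,5,"pics/c1.png"); b=crop(cam("side"),270,190,80,80,4,"pics/c2.png")
cv2.imwrite("pics/c.png",np.hstack([a,cv2.copyMakeBorder(b,0,0,0,0,0)]))
```

```text
t 3.1 rail-frame mm [-53.8  19.3] z 57.3 yaw err deg 0.05 F [-0.2 -0.5  0.8] open -0.002
```

View pics/c.png

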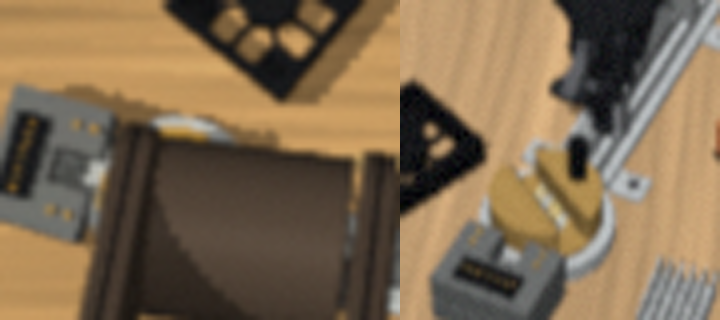

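The top view is hidden by the arm. The side view shows the shut fingers standing just behind the peg, which is at (578,155), and clear of the rest. Pushing now.

>>> drive_tool(steps=[[0,0.6,0,0,0],[0,0.3,0,0,0],[0,0.3,0,0,0],[0,0.3,0,0,0],[0,0.3,0,0,0],[0,0.2,0,0,0],[0,0.2,0,0,0],[0,0.2,0,0,0],[0,0,0,0,0]])

```text
time: 4.1
eef_pos: [0.5202, 0.0454, 0.0562]
tcp_rot: [0.104, 0.704, -0.112, 0.694]
contact_force: [-16.7, -16.0, 14.0]
opening: 0.0
```

```bash
cat > pegm.py <<'E'
from loc import *
where()
s=cam("side"); M=np.float32
# black peg mask in side view: pixel bbox near disc
uv=proj(s,np.array([[Q[0],Q[1],.06]]))[0]
# slot angle score: compare predicted slot stripe (z .044) brightness/saturation for each angle
hs=cv2.cvtColor(s["frame"],cv2.COLOR_RGB2HSV).astype(int)
crop(s,275,195,70,70,8,"pics/peg_%d.png"%int(readout.get_state()["time"]*10))
E
python3 pegm.py; ls pics
```

```text
t 4.1 rail-frame mm [-35.8  23.1] z 56.2 yaw err deg 0.24 F [-16.7 -16.   14. ] open 0.0
a.png
a2.png
ab.png
b.png
b2.png
c.png
c1.png
c2.png
peg_41.png
side0.png
top0.png
```

View pics/peg_41.png

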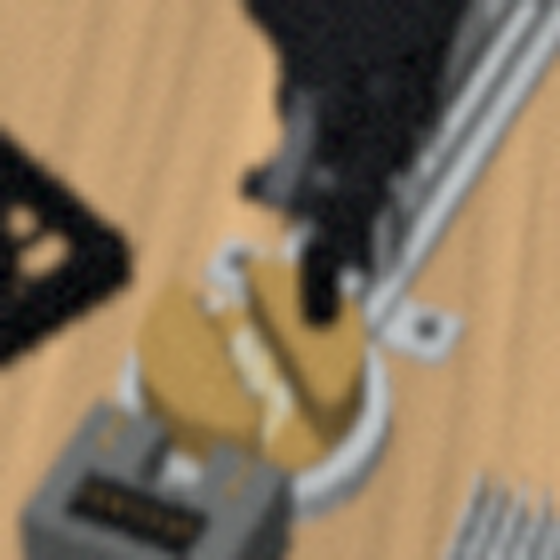

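The disc has hardly turned. The peg is jamming by friction on the finger face, because I push along x while the peg has to move mostly along +y. I'll back off and follow the arc instead. I'll also write a numeric slot-angle measure and check it on the first picture.

>>> drive_tool(steps=[[0,-0.7,0.2,0,0],[0,-0.5,0.4,0,0],[0,0,0,0,0],[0,0,0,0,0]])

```text
time: 4.55
eef_pos: [0.5276, 0.0362, 0.0564]
tcp_rot: [0.11, 0.698, -0.11, 0.699]
contact_force: [0.8, -0.2, 0.3]
opening: -0.001
```

```bash
cat > ang.py <<'E'
from loc import *
from scipy.ndimage import map_coordinates
def angle(c,frame):
    # brass mask resampled on the disc-top plane; slot = stripe without brass, peg hidden part ignored by hypothesis
    hs=cv2.cvtColor(frame,cv2.COLOR_RGB2HSV).astype(float); br=((hs[...,1]>120)&(hs[...,0]>12)&(hs[...,0]<32)&(hs[...,2]>110)).astype(float)
    g=np.arange(-34,34.1,1.); X,Y=np.meshgrid(g,g); k=np.hypot(X,Y)<34
    best=[]
    for dx in(-3,-1.5,0,1.5,3):
      for dy in(-3,-1.5,0,1.5,3):
        P=np.c_[X[k]+dx,Y[k]+dy]/1000@RT.T; W=np.c_[P+Q[:2],0*P[:,0]+.044]
        v=map_coordinates(br,proj(c,W)[:,::-1].T,order=1)
        for a in np.arange(-.6,2.6,.02):
            s=np.abs(-X[k]*np.sin(a)+Y[k]*np.cos(a))
            best.append((v[s>10].mean()-v[s<9].mean(),round(a,2),dx,dy))
    return sorted(best,reverse=True)[:3]
if __name__=="__main__":
    where(); s=cam("side"); t=cam("top")
    f0=cv2.imread("pics/side0.png")[:,:,::-1]; print("side0",angle(s,f0)); print("top0",angle(t,cv2.imread("pics/top0.png")[:,:,::-1])); print("now",angle(s,s["frame"]))
E
python3 ang.py
```

```text
t 4.55 rail-frame mm [-42.3  13.3] z 56.4 yaw err deg -0.03 F [ 0.8 -0.2  0.3] open -0.001
side0 [(np.float64(0.7506400488445351), np.float64(0.98), 3, 0), (np.float64(0.7496434236347058), np.float64(0.96), 3, 0), (np.float64(0.7487558305889104), np.float64(0.98), 1.5, -1.5)]
top0 [(np.float64(0.30176186748153033), np.float64(1.02), 1.5, -3), (np.float64(0.3015621064793266), np.float64(1.0), 1.5, -3), (np.float64(0.30134004023939387), np.float64(0.98), 3, 0)]
now [(np.float64(0.7728123433071555), np.float64(0.84), 3, 0), (np.float64(0.7726294067081273), np.float64(0.86), 3, 0), (np.float64(0.7698612717465719), np.float64(0.88), 3, 0)]
```

>>> drive_tool(steps=[[0,0.3,0,0,0],[0,0.25,-0.1,0,0],[0,0.25,-0.22,0,0],[0,0.25,-0.22,0,0],[0,0.25,-0.15,0,0],[0,0.25,-0.12,0,0],[0,0.25,-0.1,0,0],[0,0.25,-0.05,0,0],[0,0,0,0,0]])

```text
time: 5.55
eef_pos: [0.5219, 0.0582, 0.0557]
tcp_rot: [0.108, 0.701, -0.11, 0.697]
contact_force: [-4.4, -4.2, 1.1]
opening: 0.002
```

```bash
sed -i 's/    f0=.*/    print("now",angle(s,s["frame"]))/' ang.py; python3 ang.py
```

```text
t 5.55 rail-frame mm [-23.   25.5] z 55.7 yaw err deg 0.06 F [-4.4 -4.2  1.1] open 0.002
now [(np.float64(0.7692043720105719), np.float64(0.22), 3, 1.5), (np.float64(0.7691657784725192), np.float64(0.2), 3, 1.5), (np.float64(0.7673743654897697), np.float64(0.24), 3, 1.5)]
```

>>> drive_tool(steps=[[0,0.2,0,0,0],[0,0.2,0,0,0],[0,0.1,0,0,0],[0,0,0,0,0],[0,0,0,0,0]])

```text
time: 6.15
eef_pos: [0.5234, 0.0632, 0.0553]
tcp_rot: [0.109, 0.701, -0.11, 0.697]
contact_force: [-3.0, -3.7, 0.8]
opening: 0.002
```

```bash
python3 ang.py
```

```text
t 6.15 rail-frame mm [-17.9  25.6] z 55.3 yaw err deg 0.05 F [-3.  -3.7  0.8] open 0.002
now [(np.float64(0.7556479440592836), np.float64(0.0), 3, 1.5), (np.float64(0.7554514356722427), np.float64(-0.02), 3, 1.5), (np.float64(0.7545223083044762), np.float64(0.02), 3, 1.5)]
```

The disc measures 0.00 rad. I'll back off, lift, and go round behind the end plate.

>>> drive_tool(steps=[[0,-1,0,0,0],[-4,0,0,0,0],[-4,0,0,0,0],[0,-4.4,0.5,0,0],[0,-4.4,0.5,0,0],[0,-4.4,0.5,0,0],[0,-4.4,0.5,0,0],[0,-4.4,0.4,0,0],[0,0,0,0,0],[0,0,0,0,0]])

```text
time: 7.25
eef_pos: [0.4781, -0.1638, 0.1365]
tcp_rot: [0.111, 0.698, -0.11, 0.699]
contact_force: [0.7, 0.2, 0.1]
opening: 0.001
```

```bash
python3 ang.py
python3 - <<'E'
from loc import *
t=cam("top"); from ang import angle
print("top",angle(t,t["frame"]))
a=crop(t,240,150,160,96,4,"pics/d1.png"); b=crop(cam("side"),250,150,160,120,4,"pics/d2.png")
cv2.imwrite("pics/d.png",cv2.resize(np.vstack([a,b[:,:640]]),(512,691))[:600])
E
```

```text
t 7.25 rail-frame mm [-247.9   -0.8] z 136.5 yaw err deg -0.17 F [0.7 0.2 0.1] open 0.001
now [(np.float64(0.7501884320845931), np.float64(-0.06), 3, 3), (np.float64(0.7488663003640995), np.float64(-0.04), 3, 3), (np.float64(0.7488358486011327), np.float64(-0.02), 3, 3)]
top [(np.float64(0.5782178865246627), np.float64(-0.04), 3, -1.5), (np.float64(0.5770629225843582), np.float64(-0.02), 3, -1.5), (np.float64(0.5761984032540899), np.float64(0.0), 3, -1.5)]
```

View pics/d.png

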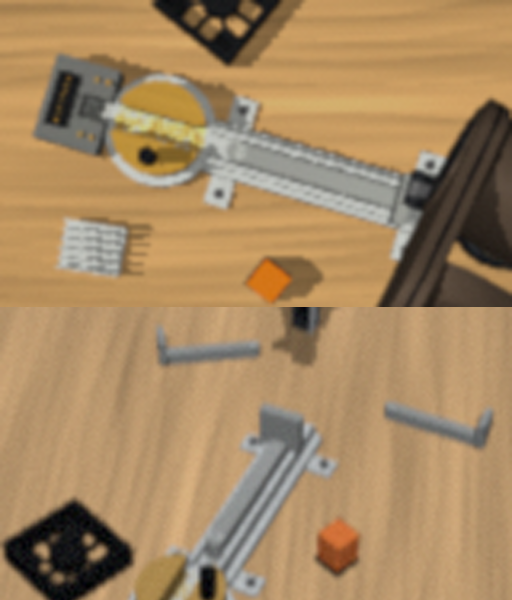

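The slot lines up with the bar in both views (a ≈ -0.03). The fingers hang behind the plate. Lowering and pushing.

>>> drive_tool(steps=[[4,0,-0.15,0,0],[3.4,0,0,0,0],[1,0,0,0,0],[0,0,0,0,0],[0,1,0,0,0],[0,1,0,0,0],[0,0.5,0,0,0],[0,0.5,0,0,0],[0,0,0,0,0]])

```text
time: 8.35
eef_pos: [0.4868, -0.1337, 0.0532]
tcp_rot: [0.109, 0.698, -0.109, 0.699]
contact_force: [0.8, 0.7, 0.5]
opening: 0.002
```

```bash
python3 loc.py
```

```text
t 8.35 rail-frame mm [-2.165e+02  2.000e-01] z 53.2 yaw err deg 0.04 F [0.8 0.7 0.5] open 0.002
```

>>> drive_tool(steps=[[0,0.5,0,0,0],[0,0.5,0,0,0],[0,0.5,0,0,0],[0,0.5,0,0,0],[0,0.5,0,0,0],[0,0.5,0,0,0],[0,0.5,0,0,0],[0,0.5,0,0,0],[0,0.5,0,0,0],[0,0.5,0,0,0]])

```text
time: 9.35
eef_pos: [0.5014, -0.086, 0.0523]
tcp_rot: [0.11, 0.699, -0.11, 0.698]
contact_force: [-1.6, -4.6, 3.3]
opening: 0.001
```

```bash
python3 ang.py
```

```text
t 9.35 rail-frame mm [-166.7    0.9] z 52.3 yaw err deg -0.01 F [-1.6 -4.6  3.3] open 0.001
now [(np.float64(0.7568773631389507), np.float64(0.0), 3, 1.5), (np.float64(0.7557507674647974), np.float64(0.02), 3, 1.5), (np.float64(0.7544902223445943), np.float64(0.04), 3, 1.5)]
```

The push force is about 5 N and the nose is already in the slot. Continuing.

>>> drive_tool(steps=[[0,0.5,0,0,0],[0,0.5,0,0,0],[0,0.5,0,0,0],[0,0.5,0,0,0],[0,0.5,0,0,0],[0,0.5,0,0,0],[0,0.5,0,0,0],[0,0.5,0,0,0],[0,0.5,0,0,0],[0,0.5,0,0,0]])

```text
time: 10.45
eef_pos: [0.5166, -0.0383, 0.0521]
tcp_rot: [0.11, 0.699, -0.109, 0.698]
contact_force: [-0.2, -1.5, -0.5]
opening: 0.0
```

>>> drive_tool(steps=[[0,0.4,0,0,0],[0,0.3,0,0,0],[0,0.2,0,0,0],[0,0.2,0,0,0],[0,0,0,0,0]])

```text
time: 10.95
eef_pos: [0.5201, -0.028, 0.0524]
tcp_rot: [0.11, 0.699, -0.109, 0.699]
contact_force: [-1.3, -0.3, -0.4]
opening: 0.005
```

```bash
python3 loc.py
```

```text
t 10.95 rail-frame mm [-105.7    0.7] z 52.4 yaw err deg -0.02 F [-1.3 -0.3 -0.4] open 0.005
```

Now creeping to the stop, watching for the force to rise.

>>> drive_tool(steps=[[0,0.2,0,0,0],[0,0.2,0,0,0],[0,0.2,0,0,0],[0,0,0,0,0]])

```text
time: 11.35
eef_pos: [0.5221, -0.0224, 0.0525]
tcp_rot: [0.11, 0.698, -0.109, 0.699]
contact_force: [0.0, -0.8, -0.2]
opening: -0.0
```

>>> drive_tool(steps=[[0,0.2,0,0,0],[0,0.2,0,0,0],[0,0,0,0,0]])

```text
time: 11.65
eef_pos: [0.5233, -0.0186, 0.0524]
tcp_rot: [0.11, 0.698, -0.109, 0.699]
contact_force: [-0.1, -1.6, 0.1]
opening: 0.003
```

>>> drive_tool(steps=[[0,0.2,0,0,0],[0,0.1,0,0,0],[0,0,0,0,0]])

```text
time: 11.95
eef_pos: [0.5235, -0.0182, 0.0525]
tcp_rot: [0.107, 0.699, -0.111, 0.698]
contact_force: [-4.3, -10.5, 1.7]
opening: -0.001
```

```bash
python3 loc.py
```

```text
t 11.95 rail-frame mm [-95.4   0.6] z 52.5 yaw err deg 0.11 F [ -4.3 -10.5   1.7] open -0.001
```

It stopped at -95.4, where I predicted about -95, and the force rose to 11 N. A little more to confirm the stop, then back off, lift and look.

>>> drive_tool(steps=[[0,0.2,0,0,0],[0,0,0,0,0],[0,0,0,0,0]])

```text
time: 12.25
eef_pos: [0.5238, -0.0182, 0.0526]
tcp_rot: [0.105, 0.699, -0.112, 0.698]
contact_force: [-6.7, -16.8, 2.4]
opening: -0.002
```

>>> drive_tool(steps=[[0,-1,0,0,0],[0,-2,0,0,0],[-4,0,0,0,0],[-5,0,0,0,0],[-5,0,0,0,0],[0,-4.5,0,0,0],[0,-4.5,0,0,0],[0,-4.5,0,0,0],[0,0,0,0,0],[0,0,0,0,0]])

```text
time: 13.25
eef_pos: [0.474, -0.1713, 0.1923]
tcp_rot: [0.111, 0.698, -0.11, 0.699]
contact_force: [0.2, 1.1, -0.3]
opening: -0.002
```

Run:
```python
from loc import *
where()
t,s=cam("top"),cam("side")
a=crop(t,240,150,160,96,4,"pics/e1.png"); b=crop(s,245,170,130,110,4,"pics/e2.png")
cv2.imwrite("pics/e.png",cv2.resize(np.vstack([a[:,:520],b]),None,fx=.72,fy=.72))
```

```text
t 13.25 rail-frame mm [-256.3    0.8] z 192.3 yaw err deg -0.16 F [ 0.2  1.1 -0.3] open -0.002
```

View pics/e.png

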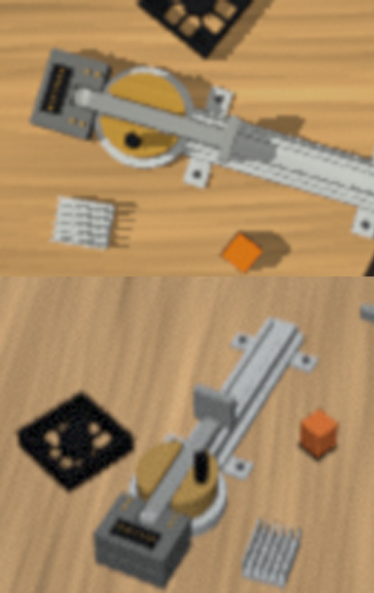

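The picture shows the bar lying through the slot, with its nose in the pocket at about (82,97). The plate is at about (232,138), the bystanders stand where they were, and the arm is clear.

```bash
python3 -c "
from plant import sign_off; print(sign_off())"
```

```text
the job is handed in; nothing more can be done
None
```

The fixture is locked and the job is handed in, at about 13 s of the 54 s allowed. I pushed the peg until the disc's slot lined up with the bar, then slid the bar by its end plate through the slot into the pocket.

**First push jammed:** pushing straight along the rail made the peg stick by friction on the finger face at about 27 N and turned the disc only from 0.98 to 0.85 rad. I backed off and followed the peg's arc instead, which needed about 6 N.

**Disc angle:** the side camera read 0.00 rad. After I backed off, both cameras read between 0 and -0.06 rad, within the 0.1 rad limit.

**Bar home:** the tool stopped at -95.4 mm along the rail, against about -95 mm predicted. The force then rose from about 1.6 N to 18 N without the bar moving further.

**Last picture:** it shows the bar's nose at the end of the pocket, the relay, heat sink and fan shroud undisturbed, and the gripper clear at 0.19 m height. It does not cover the driver, bottle and collar, but the arm passed well clear of them.

**What disagreed:** the first edge fit gave a rail yaw about 0.02 rad off, corrected by segmenting the channel to 1.26 rad. The two cameras still differed by about 2 to 3 mm on the disc centre. Contact confirmed both positions, so that difference did not matter.

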